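# Press a sprung globe valve shut on the seat-test stand and hold it

## Task

Stand the ribbed white nylon spacer upright on the domed head of the globe valve's sprung spindle and let go of it, so that it balances there squarely. Then swing the test stand's sprung tensioner arm down onto the spacer, past its last ratchet click until the arm is level, and finish still holding it pressed down there with the gripper, so that the valve stays shut while the leak check runs. Leave everything else on the bench where it is.

Things in the scene. Friction and masses are not known exactly. Their poses are not given: they have to be found in the camera images.
- spacer_center (a point): centre (half-way up) of the ribbed white nylon spacer, a loose tube 38 mm outside diameter, 30 mm tall, with an 18 mm through bore, about 30 g. It starts standing upright on the bench; z is its own axis, up
- dome_top (a point): top of the polished dome (34 mm across, spherical, 45 mm radius) on the spindle rising from the stainless globe valve body on the blue test stand, 98 mm above the bench. The bore drops 0.9 mm over the dome: a spacer squarely on it has its centre 14 mm above this point. Only friction balances it: set it down upright within about 4 mm of the dome's axis. Axes are the stand's (z up)
- spindle (a joint): how far the sprung spindle is pressed down, m: 0 up (valve open) to 0.016. It pushes back with 7 N at first and 0.7 N more per mm. About 0.008 when the arm is level on the spacer
- pivot_pin (a point): hinge pin of the tensioner arm, fixed on the stand, 141 mm above the bench. Axes are the stand's, z up: the pin runs along x, the arm swings in the y-z plane, the spindle stands 95 mm towards -y. The stand is fixed to the bench, 130 mm wide in x, turned up to 0.3 rad from the bench axes; its cheeks at the pin reach 156 mm
- clamp (a joint): tensioner arm angle, rad: 0 swung up (rest, where its spring returns it: 10 degrees beyond upright, leaning to +y), 1.745 level, 1.81 stop. The ratchet clicks at about 1.30, 1.50 and last 1.70; let go, the pawl keeps it at about 1.68. Its swivel foot (34 mm disc, 95 mm from the pin) meets the spacer on the dome at about 1.66. Force down at the grip: up to 6 N before that, about 11 N when level, 15 N at the stop
- grip_center (a point): middle of the arm's black hand grip, 22 mm diameter, 66 mm long, that sticks out sideways from the arm's end along the stand's x. With a = 1.745 - clamp it is at (-0.060, -0.180 cos a, 0.180 sin a) m from pivot_pin in the stand's axes. It revolves freely on its axle, so it can be pinched from above and led round the pin; its own orientation turns with it
- tensioner: the aluminium lever of the tensioner arm, 18 mm wide and 22 mm thick, 172 mm long; carries the pressing foot and the grip. Origin at the pivot pin; its y axis points from the grip end to the pin, its z axis is up when it is level
- handwheel: red plastic handwheel, 74 mm diameter, 20 mm tall, loose on the bench; leave it
- bonnet_nut: bronze hexagon bonnet nut, 48 mm across flats, 24 mm tall, loose on the bench; leave it
- gland_ring: small brass ring, 32 mm diameter, 14 mm tall, loose; leave it
- wrench: steel wrench, 190 mm long, loose; leave it
- blank_flange: stainless blank flange, 80 mm diameter, 15 mm thick, loose; leave it
- fluid_bottle: clear plastic bottle with a yellow cap, 48 mm diameter, 130 mm tall, loose; leave it
Mind the look-alikes: they are no part of the job. Of the things that look like the part that bears spacer_center, the largest one is meant.

How it is judged:
By the outcome, as a careful person would: the job done as asked, in the order asked, and still so for the second after the job is handed in, while the arm keeps its last pose, push and grip.
It also fails if it takes over 51 s, if anything falls off the work surface, if the arm or the gripper's body presses on something with over 40 N, if the wrist force passes 120 N, or if a joint passes its speed limit or range.

## Robot

A 6-joint arm with a two-finger parallel gripper is mounted at the origin on the work surface. World frame = base frame: x ahead of the robot, y to its left, z up, the work surface at z = 0. Lengths are in m, angles in degrees, forces in N, time in s.
With the tool pointing down it reaches from about 0.4 to 0.825 m from the base axis. Payload 7 kg.
Tool frame: the origin (TCP) lies at the very end of the fingers, on their centre line; the grasp point (between the pads) lies 19 mm behind it; y points along the fingers, x is the direction in which the jaws open and shut, and the axes are right-handed (so a half turn about y gives the same grasp; the last joint's range is limited). The gripper opens to 88 mm and grips with 3 to 60 N. Pads are 19 mm wide; open, the fingers measure 130 mm over their backs; the gripper's body (78 mm by 193 mm) begins 47 mm behind the grasp point.
Start: joints at [-56.259, 20.546, 0.682, 0, -70.136, -16.507], TCP at [0.2, -0.645, 0.227] pointing down, gripper open.
Joint ranges: [-176.03, 176.03], [-82.01, 121.73], [-58.28, 71.71], [-173.87, 95.51], [-174.79, -0.11], [-173.66, 173.66]. Speed limits (degrees/s): [136.94, 136.94, 172.46, 180, 180, 180].

## Interface

Orientations are given as [roll, pitch, yaw] about the fixed x, y, z axes, in that order (R = Rz(yaw) Ry(pitch) Rx(roll)).
In Python, from plant import ctrl gives the robot as it stands.
- The arm moves only by the shell command python3 -m crank 'ROWS'. ROWS is JSON, a list that holds one entry, the list of rows, each a list of 5 numbers: the closure, from -1 (fully open) to 1 (shut), then the shift along the tool's x, y, z in mm, then the turn about the tool's y in rad. In form: [[[claw, x, y, z, turn], ...]]. A call has 1 to 12 rows; each row is the pose to reach, as a shift and turn from the pose commanded when the call began, along the tool's axes at that moment; what a row does not reach only later rows make up. A row lasts 1/8 s, in which the tool goes at most 62.5 mm and 10.7 degrees, less where a joint would pass 70% of its speed; a pose out of reach is approached as far as the arm can. A call with a gripper value outside its range is refused whole. The fingers move at their own pace and stop on an object; the grip force is fixed at half the most. Time passes only in rows, so rows that repeat a pose let the fingers close. It gives the time, the measured TCP pose, the force and the opening at its end, in the units of the state.
- ctrl.get_obs(): the state, without advancing time (a new reading comes with each control period).
- ctrl.snapshot(name): name is "scene" or "top" or "wrist"; returns the picture (400x640x3 uint8, red, green, blue); there is no depth.
- ctrl.camera_model(name): a dict with "fx", "fy", "cx", "cy" (pixels), "origin" and "orientation" of the camera in the world; the wrist camera has in their place "hand_eye" (4x4, takes a point from camera to tool coordinates, whose origin is the TCP and whose axes are the tool frame's). Camera axes: x right, y down, z forward; pixel columns grow to the right and rows downward; lengths in m; the calibration is good to about 2 mm. The wrist camera is an equidistant fisheye: a pixel r from the principal point sees the ray r / f radians off the axis. A picture is of the moment at which its call begins: read the wrist's pose just before it. camera_model takes no time and is no camera call.
- ctrl.close_job(): hands the job in, once; it reports no verdict.
Trained networks look in the newest picture that a camera, given by its name, has taken for a name from the list of things; names that differ only in an ending like _2 or _b are one class to them, and where a whole thing is asked for, a point or a joint stands for the part that bears it (a point fixed in the world has none). Each returns a list of dicts, best first, with "confidence" (0 to 1); they miss things now and then, are a little off and sometimes report something else, mostly with a low value. They report only what shows in the picture. A call takes as long as a camera call. They do not tell look-alikes from the thing itself.
- ctrl.find_in(camera, name): "extent" ([left, top, width, height] in pixels, round what is visible of it).
The state is a dict: "clock": time; "joint_pos": joint angles; "qvel": joint speeds; "tau": joint torques, N m; "tool_pos": TCP position; "orientation": TCP orientation; "force": force on the tool from outside, world axes, zero at the start; "moment": the same for the moment, N m; "opening": finger opening in m.
Only numpy, scipy, OpenCV 4.12 (cv2) and the standard library are available. Lean on these libraries where they do the work, as an engineer would, in place of code of your own. Each camera call takes 0.05 s, during which the arm holds its last target.

## Working session

There is one attempt and no reset: what is moved stays moved. The work goes in short steps, Python scripts to look and compute and a shell command to move; the robot and the scene stay as the last step left them, time stands still between calls to the robot, and variables do not carry over. Pictures are saved under pics/ and viewed, and the job is handed in when it is done.

```bash
ls -la; mkdir -p pics; python3 - <<'E'
from plant import ctrl
import cv2
o=ctrl.get_obs(); print(o)
for n in ("scene","top","wrist"):
    im=ctrl.snapshot(n); cv2.imwrite(f"pics/{n}0.png",cv2.cvtColor(im,cv2.COLOR_RGB2BGR))
    print(n,ctrl.camera_model(n))
    for k in ("spacer_center","dome_top","grip_center","pivot_pin","tensioner","gland_ring"):
        try: print(k,[(d['extent'],round(d['confidence'],2)) for d in ctrl.find_in(n,k)])
        except Exception as e: print(k,e)
print(ctrl.get_obs()['clock'])
E
```

```text
total 12
drwxr-xr-x  3 agent agent 4096 Dec  7 15:14 .
drwxr-xr-x 23 root  root  4096 Dec  7 15:14 ..
drwxr-xr-x  2 agent agent 4096 Dec  7 15:14 pics
{'clock': 0.0, 'joint_pos': array([-5.62589069e+01,  2.05926341e+01,  6.33953132e-01, -2.11727994e-02,
       -7.01369803e+01, -1.65063217e+01]), 'qvel': array([-0.06537787, -0.03399023, -0.04617467, -0.00807444, -0.10620268,
       -0.07034733]), 'tau': array([ 7.56708178e-04, -5.82724249e+01,  2.93054527e+01,  6.99665576e+00,
        7.05490995e-03, -1.89223783e-04]), 'tool_pos': array([ 0.19981823, -0.64422443,  0.22560722]), 'orientation': array([-8.99919012e+01, -9.73744594e-02,  1.07227554e+02]), 'force': array([-0.81786768, -0.29359451, -0.33984311]), 'moment': array([-0.01568707,  0.04550513, -0.04773762]), 'opening': 0.08746345757025119}
scene {'fx': 444.127995220821, 'fy': 444.127995220821, 'cx': 319.86245430594516, 'cy': 201.72657014057205, 'origin': array([ 1.14193253, -0.46445593,  0.9502171 ]), 'orientation': array([-132.27951157,   -0.65835335,   46.45405755])}
spacer_center [([234.6, 316.9, 16.9, 19.5], 0.72), ([239.0, 
[... 842 characters left out ...]

gland_ring [([204.5, 257.6, 7.6, 12.1], 0.51)]
wrist {'fx': 309.70691628693146, 'fy': 309.70691628693146, 'cx': 318.5248015036988, 'cy': 196.75024230308352, 'hand_eye': array([[ 9.99999442e-01, -2.66943514e-04, -1.02231379e-03,
        -4.17893673e-05],
       [ 8.93116157e-04, -3.03431276e-01,  9.52852907e-01,
        -1.57353408e-01],
       [-5.64559882e-04, -9.52853288e-01, -3.03430869e-01,
         8.22876265e-02],
       [ 0.00000000e+00,  0.00000000e+00,  0.00000000e+00,
         1.00000000e+00]])}
spacer_center []
dome_top []
grip_center []
pivot_pin [([568.9, 350.8, 34.6, 49.2], 0.76)]
tensioner [([569.1, 348.9, 33.2, 51.1], 0.19)]
gland_ring [([618.7, 332.6, 5.0, 9.6], 0.38)]
1.05
```

View pictures.

View pics/scene0.png

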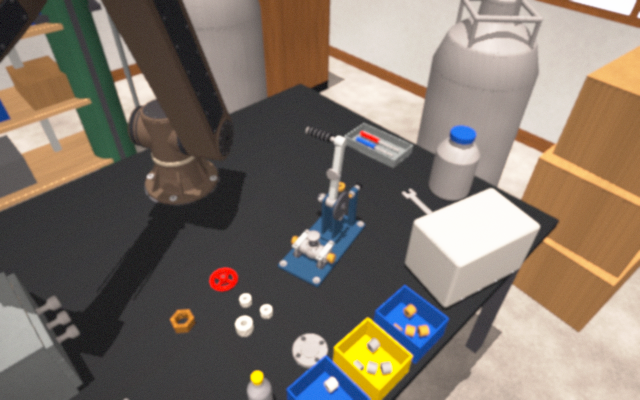

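View pics/top0.png

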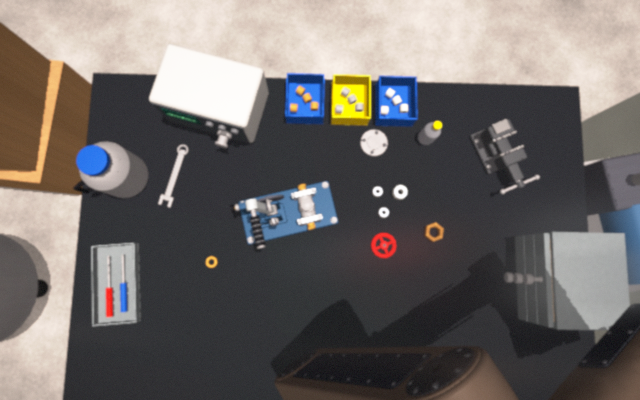

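View pics/wrist0.png

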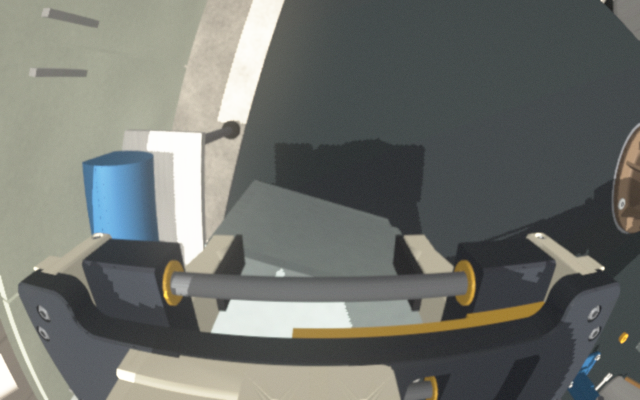

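```bash
python3 - <<'E'
import cv2
a=cv2.imread('pics/scene0.png')[270:350,150:290]; cv2.imwrite('pics/s0z.png',cv2.resize(a,None,fx=5,fy=5,interpolation=cv2.INTER_CUBIC))
a=cv2.imread('pics/scene0.png')[110:280,260:380]; cv2.imwrite('pics/s0y.png',cv2.resize(a,None,fx=3.5,fy=3.5,interpolation=cv2.INTER_CUBIC))
a=cv2.imread('pics/top0.png')[160:280,190:420]; cv2.imwrite('pics/t0z.png',cv2.resize(a,None,fx=3.4,fy=3.4,interpolation=cv2.INTER_CUBIC))
E
```

```text
(no output)
```

View pics/s0z.png

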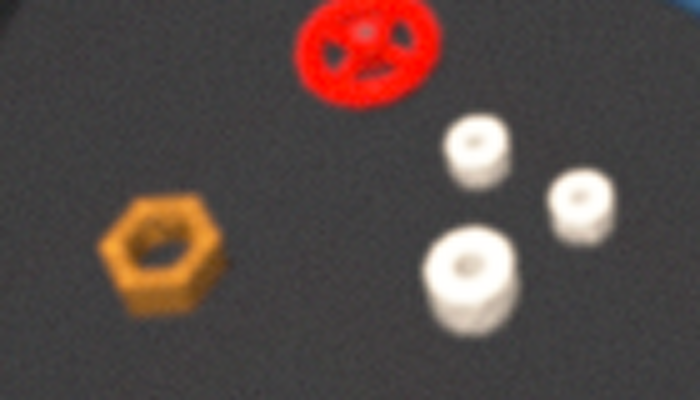

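View pics/s0y.png

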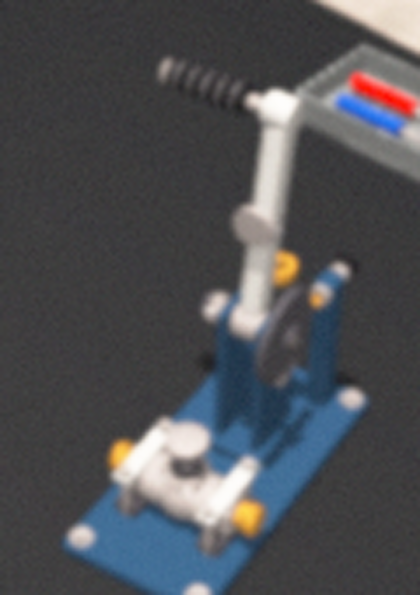

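View pics/t0z.png

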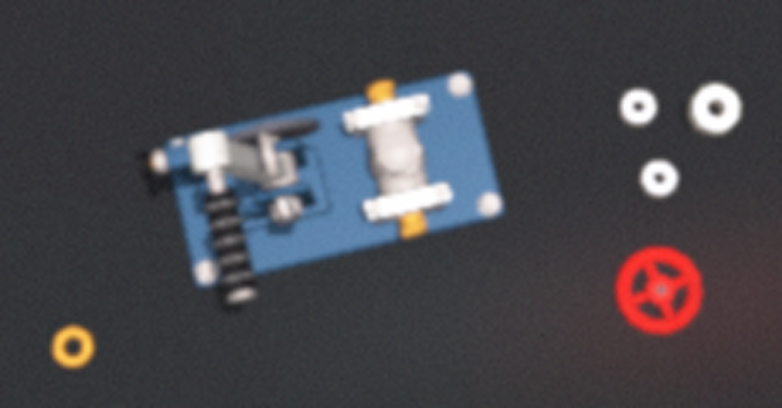

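```bash
cat > h.py <<'E'
import numpy as np, cv2
from scipy.spatial.transform import Rotation as Rr
from scipy.optimize import least_squares
def RR(rpy): return Rr.from_euler('xyz',rpy,degrees=True).as_matrix()
def T(R,t):
    M=np.eye(4);M[:3,:3]=R;M[:3,3]=t;return M
def campose(ctrl,name,obs=None):
    m=ctrl.camera_model(name)
    if name=='wrist':
        M=T(RR(obs['orientation']),obs['tool_pos'])@m['hand_eye']
    else: M=T(RR(m['orientation']),m['origin'])
    return dict(M=M,f=m['fx'],cx=m['cx'],cy=m['cy'],fish=name=='wrist')
def proj(c,P):
    p=np.linalg.inv(c['M'])@np.r_[P,1]; x,y,z=p[:3]
    if c['fish']:
        r=np.hypot(x,y);th=np.arctan2(r,z);k=c['f']*th/max(r,1e-9);return np.array([c['cx']+k*x,c['cy']+k*y])
    return np.array([c['cx']+c['f']*x/z,c['cy']+c['f']*y/z])
def ray(c,px):
    d=(np.array(px,float)-[c['cx'],c['cy']])/c['f']
    if c['fish']:
        r=np.hypot(*d);v=np.r_[d/max(r,1e-9)*np.sin(r),np.cos(r)]
    else: v=np.r_[d,1]
    v=c['M'][:3,:3]@v
    return c['M'][:3,3],v/np.linalg.norm(v)
def atz(c,px,z):
    o,v=ray(c,px);return o+v*(z-o[2])/v[2]
def tri(obs):
    A=np.zeros((3,3));b=np.zeros(3);L=[]
    for c,px in obs:
        o,v=ray(c,px);Q=np.eye(3)-np.outer(v,v);A+=Q;b+=Q@o
    P=np.linalg.solve(A,b)
    return P,[np.round(proj(c,P)-px,1) for c,px in obs]
def save(im,name,crop=None,s=1):
    if crop: im=im[crop[1]:crop[3],crop[0]:crop[2]]
    im=cv2.cvtColor(im,cv2.COLOR_RGB2BGR)
    cv2.imwrite('pics/'+name,cv2.resize(im,None,fx=s,fy=s,interpolation=cv2.INTER_CUBIC))
E
python3 - <<'E'
from plant import ctrl
from h import *
np.set_printoptions(precision=4,suppress=True)
s=campose(ctrl,'scene');t=campose(ctrl,'top')
print('spacer top',tri([(s,(244,323.)),(t,(400.3,191.8))]))
print(atz(s,(244,323.5),.03),atz(t,(400.3,191.8),.03))
print('dome',tri([(s,(314.3,235)),(t,(307,206.5))]), atz(s,(314.3,235),.098),atz(t,(307,206.5),.098))
# grip ends/middle
print('grip',tri([(s,(260+210/3.5,110+85/3.5)),(t,(190+230/3.4,160+245/3.4))]))
# base corners
for p in [(460,84),(488,204),(206,272)]:
    print('corner',atz(t,(190+p[0]/3.4,160+p[1]/3.4),.012))
for p in [(82,537),(350,398)]:
    print('scorner',atz(s,(260+p[0]/3.5,110+p[1]/3.5),.012))
for k in [(396.6+4.5,185.3+5.2),(376.2+5.1,206.5+5.1)]: print(atz(t,k,.02))
for n,p in dict(sm1=(637,106),sm2=(659,178),hw=(658,290)).items(): print(n,atz(t,(190+p[0]/3.4,160+p[1]/3.4),.02))
E
```

```text
spacer top (array([ 0.5993, -0.1844,  0.0259]), [array([-0.6,  0. ]), array([-0.4, -0.3])])
[ 0.6036 -0.1854  0.03  ] [ 0.5979 -0.1847  0.03  ]
dome (array([0.5449, 0.0893, 0.0893]), [array([-1.9,  0.2]), array([-1.4, -1.2])]) [0.5538 0.0879 0.098 ] [0.5406 0.0853 0.098 ]
grip (array([0.4563, 0.1949, 0.3169]), [array([-0.8,  0.1]), array([-0.7, -0.6])])
corner [0.6167 0.033  0.012 ]
corner [0.5131 0.0072 0.012 ]
corner [0.4499 0.2458 0.012 ]
scorner [0.5149 0.0096 0.012 ]
scorner [0.5535 0.2749 0.012 ]
[ 0.6034 -0.1892  0.02  ]
[ 0.5399 -0.131   0.02  ]
sm1 [ 0.5998 -0.1194  0.02  ]
sm2 [ 0.5379 -0.1384  0.02  ]
hw [ 0.4425 -0.1375  0.02  ]
```

```bash
cat >> h.py <<'E'
def plan(o,target,yaw):
    "shift in tool axes mm and turn rad from measured pose"
    R=RR(o['orientation']); d=R.T@(np.array(target)-o['tool_pos'])*1000
    y=(yaw-o['orientation'][2]+180)%360-180
    return np.round(d,1),round(-np.radians(y),4)
def rd(ctrl):
    o=ctrl.get_obs();print('t',round(o['clock'],2),'tcp',np.round(o['tool_pos'],4),'rpy',np.round(o['orientation'],2),'F',np.round(o['force'],1),'open',round(o['opening'],4));return o
E
python3 - <<'E'
from plant import ctrl
from h import *
np.set_printoptions(precision=4,suppress=True)
t=campose(ctrl,'top')
for n,p,z in [('flange',(374,142),.015),('bottlecap',(437,125),.13),('bottlebase',(427,138),.02),('vise',(490,150),.1),('nut',(434,232),.024)]: print(n,atz(t,p,z))
o=rd(ctrl)
print(plan(o,(.585,-.18,.25),194))
E
```

```text
flange [ 0.7487 -0.11    0.015 ]
bottlecap [ 0.7697 -0.2657  0.13  ]
bottlebase [ 0.7637 -0.2677  0.02  ]
vise [ 0.711  -0.4223  0.1   ]
nut [ 0.4836 -0.283   0.024 ]
t 1.05 tcp [ 0.2    -0.6447  0.2266] rpy [-90.    -0.   107.24] F [-0.8  0.9  1. ] open 0.0879
(array([ 329.7,  -23.5, -505.4]), np.float64(-1.5143))
```

```bash
python3 -m crank '[[[-1,20,-5,-30,-0.08],[-1,60,-15,-90,-0.23],[-1,95,-23,-145,-0.4],[-1,130,-23,-200,-0.58],[-1,165,-23,-253,-0.76],[-1,200,-23,-307,-0.92],[-1,234,-23,-360,-1.08],[-1,267,-23,-410,-1.24],[-1,298,-23,-456,-1.38],[-1,318,-23,-488,-1.48],[-1,330,-23,-505,-1.514],[-1,330,-23,-505,-1.514]]]'
python3 - <<'E'
from plant import ctrl
from h import *
o=rd(ctrl)
im=ctrl.snapshot('wrist'); save(im,'w1.png')
for k in ("spacer_center","dome_top"): print(k,[(np.round(d['extent'],1),round(d['confidence'],2)) for d in ctrl.find_in('wrist',k)])
c=campose(ctrl,'wrist',o)
print(proj(c,(.598,-.185,.03)),proj(c,(.60,-.119,.02)))
E
```

```text
clock: 2.55
tool_pos: [0.585, -0.179, 0.2492]
orientation: [-90.0, -0.0, -165.9]
force: [0.1, -0.5, -0.5]
opening: 0.0877
t 2.55 tcp [ 0.585  -0.179   0.2492] rpy [-9.0010e+01 -3.0000e-02 -1.6595e+02] F [ 0.1 -0.5 -0.5] open 0.0877
spacer_center [(array([333.1, 195.7,  23. ,  19.7]), 0.9), (array([290.3, 142.1,  35.9,  35.9]), 0.7), (array([286.2, 189.4,  20. ,  27.5]), 0.64)]
dome_top []
[309.72449853 161.3589411 ] [296.79970971 207.15306011]
```

View pics/w1.png

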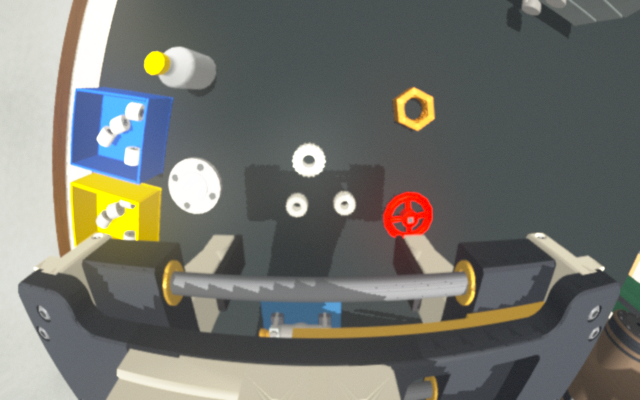

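```bash
python3 - <<'E'
from plant import ctrl
from h import *
np.set_printoptions(precision=4,suppress=True)
o=rd(ctrl); im=ctrl.snapshot('wrist'); save(im,'w1z.png',(250,120,370,240),5)
c=campose(ctrl,'wrist',o)
print(atz(c,(309.2,160),.03), atz(c,(309.2,160),0.03))
P=atz(c,(309.2,160),.03)
print(plan(o,(P[0],P[1],.10),194))
E
```

```text
t 2.7 tcp [ 0.5839 -0.1807  0.2497] rpy [ -90.     -0.01 -166.11] F [ 0.4 -0.2  0.2] open 0.0875
[ 0.598  -0.1882  0.03  ] [ 0.598  -0.1882  0.03  ]
(array([-11.9, 149.7,  10.7]), np.float64(-0.002))
```

View pics/w1z.png

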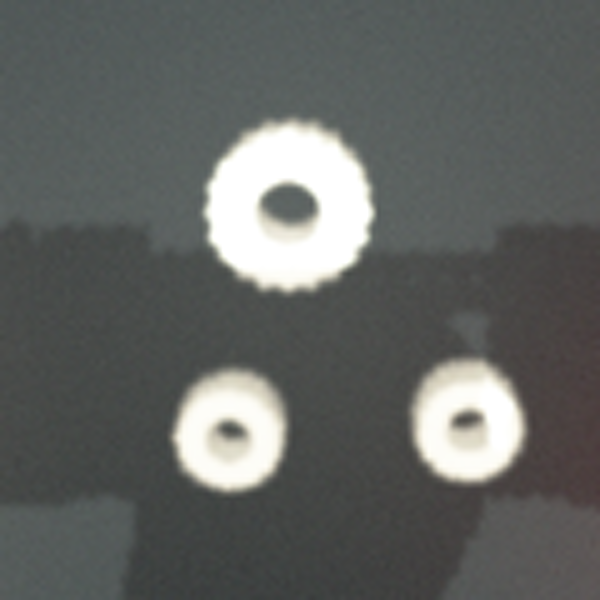

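```bash
cat >> h.py <<'E'
import json
C0=(np.array([.2,-.645,.227]),107.234)
LOG=[]   # last rows x,y,z,turn of each call made
def cmd(log):
    p,y=C0[0].copy(),C0[1]
    for r in log:
        R=RR([-90,0,y]);p=p+R@np.array(r[:3])/1000;y-=np.degrees(r[3])
    return {'tool_pos':p,'orientation':np.array([-90,0,y])}
E
python3 - <<'E'
from plant import ctrl
from h import *
np.set_printoptions(precision=4,suppress=True)
o=cmd([(330,-23,-505,-1.514)]);print(o)
c=campose(ctrl,'wrist',o)
P=atz(c,(307.8,162.4),.03);print(P)
print(plan(o,(P[0],P[1],.10),194))
E
```

```text
{'tool_pos': array([ 0.5846, -0.1802,  0.25  ]), 'orientation': array([-90.    ,   0.    , 193.9798])}
[ 0.5997 -0.1842  0.03  ]
(array([-13.7, 150. ,   7.6]), np.float64(-0.0004))
```

```bash
python3 -m crank '[[[-1,-4,40,2,0],[-1,-9,95,5,0],[-1,-14,140,8,0],[-1,-14,150,8,0],[-1,-14,150,8,0]]]'
python3 - <<'E'
from plant import ctrl
from h import *
o=rd(ctrl)
im=ctrl.snapshot('wrist'); save(im,'w2.png'); save(im,'w2z.png',(250,150,390,270),5)
print([(np.round(d['extent'],1),round(d['confidence'],2)) for d in ctrl.find_in('wrist',"spacer_center")])
c=campose(ctrl,'wrist',cmd([(330,-23,-505,-1.514),(-14,150,8,0)]))
print(proj(c,(.5997,-.1842,.03)))
E
```

```text
clock: 3.38
tool_pos: [0.6, -0.185, 0.1002]
orientation: [-90.0, -0.0, -166.1]
force: [-0.2, -0.7, 1.1]
opening: 0.0875
t 3.38 tcp [ 0.6    -0.185   0.1002] rpy [-8.9980e+01 -1.0000e-02 -1.6607e+02] F [-0.2 -0.7  1.1] open 0.0875
[(array([293.3, 177.1,  53.9,  54.1]), 0.88), (array([354.9, 248.1,  33.6,  28.4]), 0.84), (array([288. , 248. ,  26.9,  28.2]), 0.81)]
[319.28557091 210.01818077]
```

View pics/w2.png

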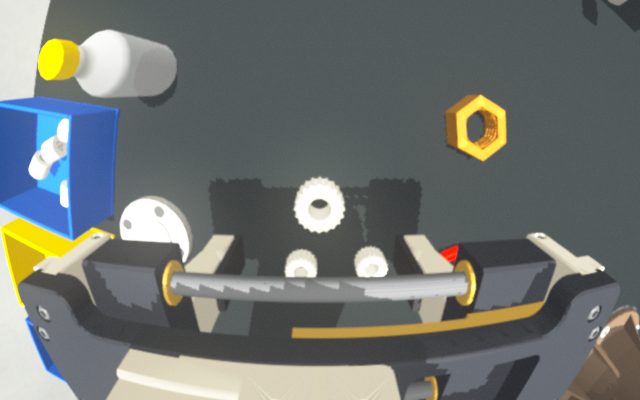

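View pics/w2z.png

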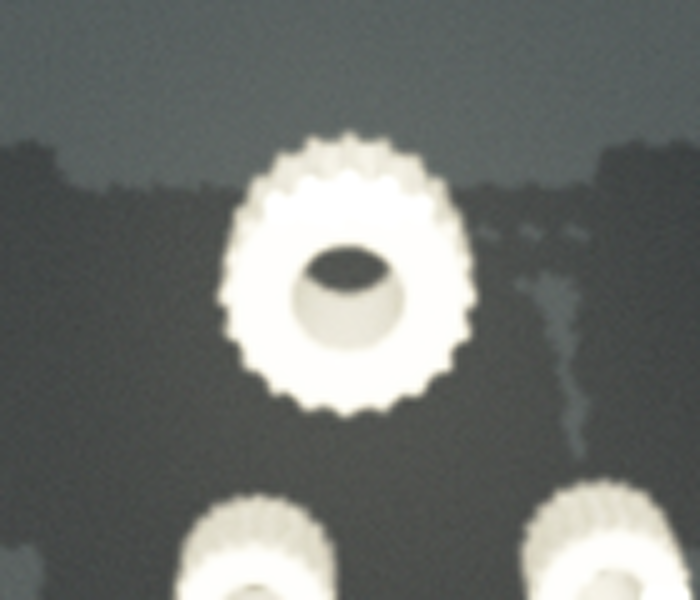

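```bash
python3 - <<'E'
from plant import ctrl
from h import *
np.set_printoptions(precision=4,suppress=True)
L=[(330,-23,-505,-1.514),(-14,150,8,0)]
c1=campose(ctrl,'wrist',cmd(L[:1]));c2=campose(ctrl,'wrist',cmd(L))
print(tri([(c1,(307.8,162.4)),(c2,(319.8,209.6))]))
P=atz(c2,(319.8,209.6),.03);print(P,cmd(L))
print(plan(cmd(L),(P[0],P[1],.004),194))
E
```

```text
(array([ 0.5995, -0.1841,  0.0288]), [array([ 0.2, -0. ]), array([-0.3,  0.1])])
[ 0.5994 -0.1846  0.03  ] {'tool_pos': array([ 0.6001, -0.1846,  0.1   ]), 'orientation': array([-90.    ,   0.    , 193.9798])}
(array([ 0.7, 96. , -0.1]), np.float64(-0.0004))
```

```bash
python3 -m crank '[[[-0.6,0.5,35,0,0],[-0.6,0.5,65,0,0],[-0.6,0.5,85,0,0],[-0.6,0.5,97,0,0],[-0.6,0.5,97,0,0],[0,0.5,97,0,0],[1,0.5,97,0,0],[1,0.5,97,0,0],[1,0.5,97,0,0],[1,0.5,97,0,0],[1,0.5,97,0,0]]]'
python3 - <<'E'
from plant import ctrl
from h import *
o=rd(ctrl)
im=ctrl.snapshot('wrist'); save(im,'w3.png')
E
```

```text
clock: 4.85
tool_pos: [0.5997, -0.1844, 0.0028]
orientation: [-90.0, 0.0, -166.0]
force: [-1.0, 0.8, 3.7]
opening: 0.0361
t 4.85 tcp [ 0.5997 -0.1844  0.0028] rpy [-8.9990e+01  1.0000e-02 -1.6601e+02] F [-1.   0.8  3.7] open 0.0361
```

View pics/w3.png

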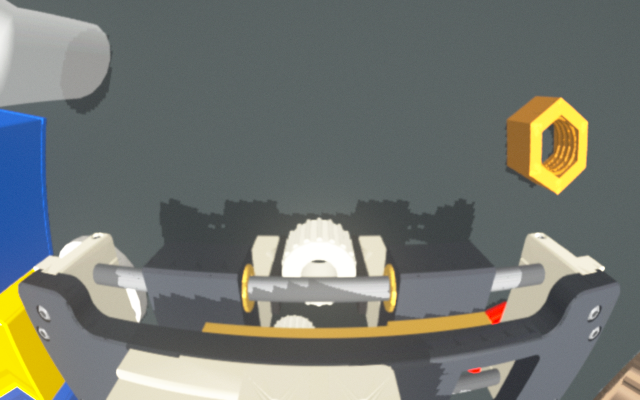

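```bash
python3 -m crank '[[[1,0,-15,0,0],[1,0,-50,0,0],[1,0,-100,0,0],[1,-2,-150,-30,0],[1,-4,-190,-75,0],[1,-6,-225,-125,0],[1,-8,-247,-180,0],[1,-8,-247,-220,0],[1,-8,-247,-240,0],[1,-8,-247,-240,0],[1,-8,-247,-240,0]]]'
python3 - <<'E'
from plant import ctrl
from h import *
o=rd(ctrl)
im=ctrl.snapshot('wrist'); save(im,'w4.png')
for k in ("spacer_center","dome_top","tensioner","grip_center"): print(k,[(np.round(d['extent'],1),round(d['confidence'],2)) for d in ctrl.find_in('wrist',k)])
L=[(330,-23,-505,-1.514),(-14,150,8,0),(.5,97,0,0),(-8,-247,-240,0)]
print(cmd(L))
c=campose(ctrl,'wrist',cmd(L))
print(proj(c,(.545,.088,.098)))
im=ctrl.snapshot('scene'); save(im,'s4.png')
E
```

```text
clock: 6.28
tool_pos: [0.5493, 0.0501, 0.25]
orientation: [-90.0, 0.0, -166.0]
force: [0.1, -0.5, -0.9]
opening: 0.0361
t 6.28 tcp [0.5493 0.0501 0.25  ] rpy [-9.0000e+01  2.0000e-02 -1.6601e+02] F [ 0.1 -0.5 -0.9] open 0.0361
spacer_center [(array([278.8, 218.3,  77.6,  86.9]), 0.88), (array([352.9,  20.3,  20.5,  19.9]), 0.87), (array([301.1,  16.4,  19.2,  24.4]), 0.67), (array([404. ,  25.9,  53.4,  49.9]), 0.21)]
dome_top []
tensioner [(array([279.8, 303.4,  70.1,  23.2]), 0.92)]
grip_center []
{'tool_pos': array([0.5493728 , 0.05012505, 0.25      ]), 'orientation': array([-90.        ,   0.        , 193.97981018])}
[314.31510858 216.54762606]
```

View pics/w4.png

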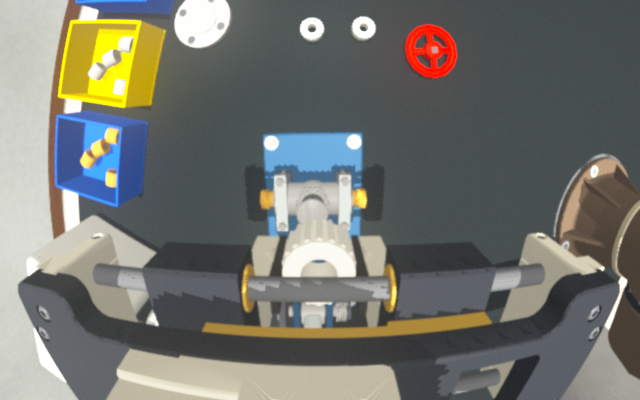

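View pics/s4.png

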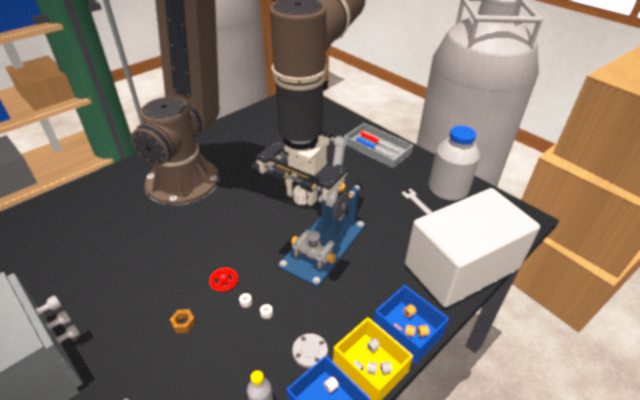

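```bash
python3 -m crank '[[[1,-30,0,0,0],[1,-60,0,0,0],[1,-60,0,0,0],[1,-60,0,0,0]]]'
python3 - <<'E'
from plant import ctrl
from h import *
rd(ctrl)
im=ctrl.snapshot('wrist'); save(im,'w5.png'); save(im,'w5z.png',(310,120,480,240),4.5)
print([(np.round(d['extent'],1),round(d['confidence'],2)) for d in ctrl.find_in('wrist','dome_top')])
E
python3 -m crank '[[[1,40,0,0,0],[1,90,0,0,0],[1,120,0,0,0],[1,120,0,0,0],[1,120,0,0,0]]]'
python3 - <<'E'
from plant import ctrl
from h import *
rd(ctrl)
im=ctrl.snapshot('wrist'); save(im,'w6.png'); save(im,'w6z.png',(160,120,330,240),4.5)
print([(np.round(d['extent'],1),round(d['confidence'],2)) for d in ctrl.find_in('wrist','dome_top')])
E
```

```text
clock: 7.08
tool_pos: [0.6072, 0.0645, 0.2491]
orientation: [-90.0, -0.1, -166.1]
force: [-0.4, -0.1, -0.9]
opening: 0.0362
t 7.08 tcp [0.6072 0.0645 0.2491] rpy [-9.0000e+01 -6.0000e-02 -1.6605e+02] F [-0.4 -0.1 -0.9] open 0.0362
[(array([355.1, 200.2,  25. ,  31.2]), 0.78)]
clock: 7.8
tool_pos: [0.4914, 0.0361, 0.2503]
orientation: [-90.0, 0.1, -166.0]
force: [0.0, 0.5, 0.4]
opening: 0.0358
t 7.8 tcp [0.4914 0.0361 0.2503] rpy [-9.0010e+01  1.0000e-01 -1.6601e+02] F [0.  0.5 0.4] open 0.0358
[(array([244.4, 197.5,  29.2,  31.7]), 0.62)]
```

View pics/w5z.png

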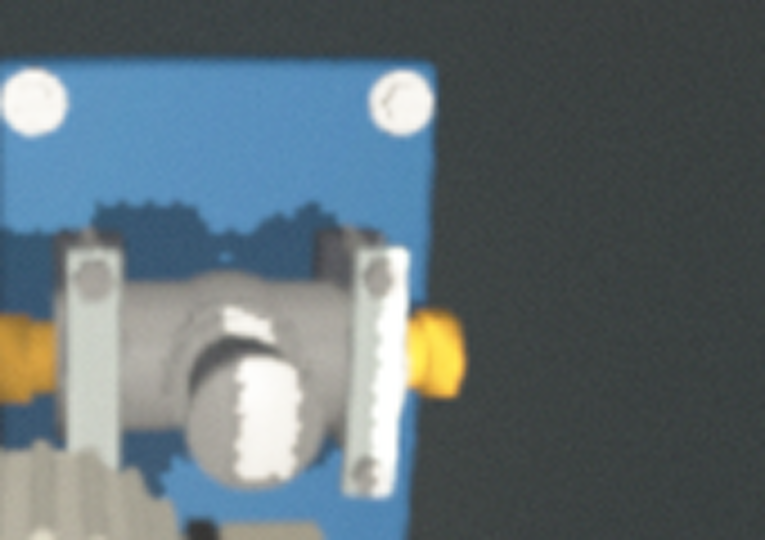

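View pics/w6z.png

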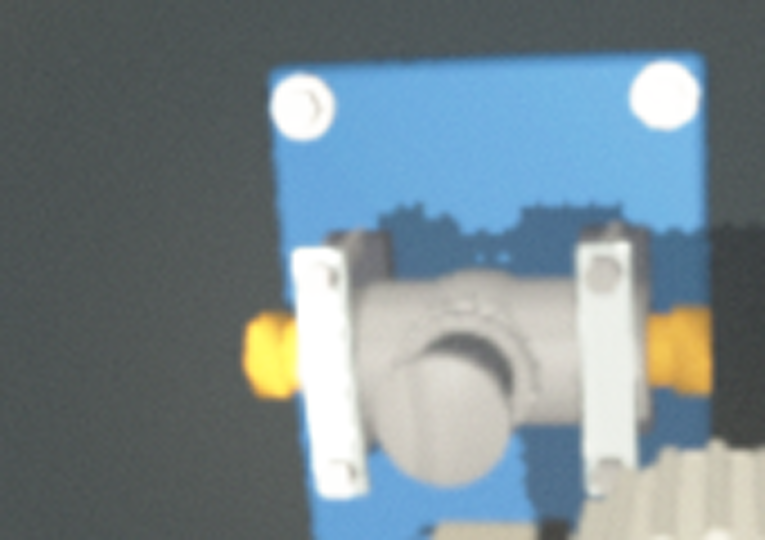

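View pics/w5.png

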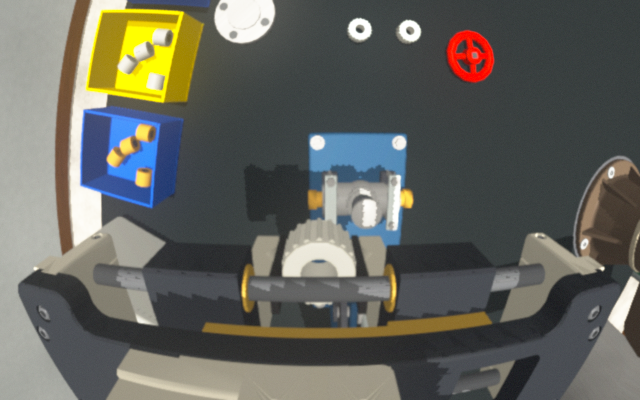

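View pics/w6.png

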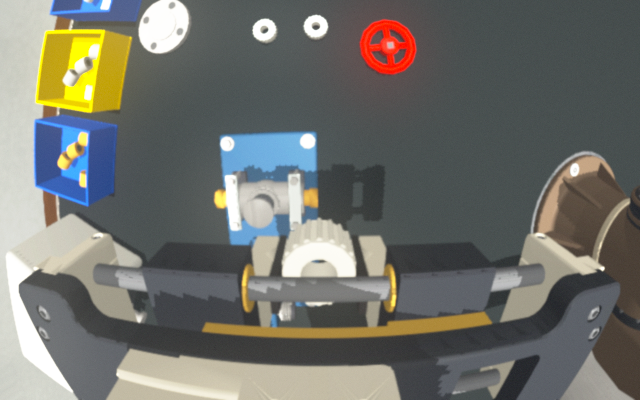

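```bash
python3 - <<'E'
from plant import ctrl
from h import *
np.set_printoptions(precision=4,suppress=True)
L=[(330,-23,-505,-1.514),(-14,150,8,0),(.5,97,0,0),(-8,-247,-240,0),(-60,0,0,0),(120,0,0,0)]
c5=campose(ctrl,'wrist',cmd(L[:5]));c6=campose(ctrl,'wrist',cmd(L))
print(cmd(L[:5]),cmd(L))
a=(366.7,213.6);b=(257.8,212.9)
print(tri([(c5,a),(c6,b)]), atz(c5,a,.0955),atz(c6,b,.0955))
f5=lambda x,y:(310+x/4.5,120+y/4.5); f6=lambda x,y:(160+x/4.5,120+y/4.5)
s1=tri([(c5,f5(35,101)),(c6,f6(303,106))]);s2=tri([(c5,f5(402,101)),(c6,f6(665,95))]);print(s1,s2)
d=s2[0]-s1[0];print(np.degrees(np.arctan2(d[1],d[0])),np.linalg.norm(d),(s1[0]+s2[0])/2)
# bore of spacer seen vs TCP
o=cmd(L)
print('proj TCP grasp line', proj(c6,o['tool_pos']+[0,0,.027]))
E
```

```text
{'tool_pos': array([0.6076, 0.0646, 0.25  ]), 'orientation': array([-90.    ,   0.    , 193.9798])} {'tool_pos': array([0.4911, 0.0356, 0.25  ]), 'orientation': array([-90.    ,   0.    , 193.9798])}
(array([0.5477, 0.0876, 0.0913]), [array([ 0. , -0.3]), array([-0. ,  0.3])]) [0.5487 0.0866 0.0955] [0.5473 0.0855 0.0955]
(array([0.6162, 0.0356, 0.0098]), [array([ 0. , -0.3]), array([0. , 0.3])]) (array([0.5126, 0.0083, 0.0106]), [array([ 0. , -0.1]), array([0. , 0.1])])
-165.2466390487919 0.10716359193028153 [0.5644 0.022  0.0102]
proj TCP grasp line [319.0615 276.3938]
```

```bash
python3 - <<'E'
from h import *
L=[(330,-23,-505,-1.514),(-14,150,8,0),(.5,97,0,0),(-8,-247,-240,0),(-60,0,0,0),(120,0,0,0)]
print(plan(cmd(L),(.5442,.1008,.19),194.75))
E
```

```text
(array([-67.2,  60. , -50.4]), np.float64(-0.0134))
```

```bash
python3 -m crank '[[[1,-25,15,-15,0],[1,-55,30,-32,-0.013],[1,-67,50,-45,-0.013],[1,-67,60,-50,-0.013],[1,-67,60,-50,-0.013],[1,-67,60,-50,-0.013]]]'
python3 - <<'E'
from plant import ctrl
from h import *
np.set_printoptions(precision=4,suppress=True)
rd(ctrl)
im=ctrl.snapshot('wrist'); save(im,'w7.png'); save(im,'w7z.png',(240,120,400,240),5)
print([(np.round(d['extent'],1),round(d['confidence'],2)) for d in ctrl.find_in('wrist','dome_top')])
L=[(330,-23,-505,-1.514),(-14,150,8,0),(.5,97,0,0),(-8,-247,-240,0),(-60,0,0,0),(120,0,0,0),(-67,60,-50,-.013)]
print(cmd(L))
c=campose(ctrl,'wrist',cmd(L));print(proj(c,(.548,.0863,.095)))
E
```

```text
clock: 8.65
tool_pos: [0.5442, 0.1004, 0.1903]
orientation: [-90.0, 0.0, -165.3]
force: [-0.5, -0.8, 0.1]
opening: 0.0361
t 8.65 tcp [0.5442 0.1004 0.1903] rpy [ -90.      0.05 -165.27] F [-0.5 -0.8  0.1] open 0.0361
[(array([300.9, 164. ,  36.9,  40.4]), 0.75)]
{'tool_pos': array([0.5441, 0.1003, 0.19  ]), 'orientation': array([-90.    ,   0.    , 194.7247])}
[318.6553 183.1083]
```

View pics/w7.png

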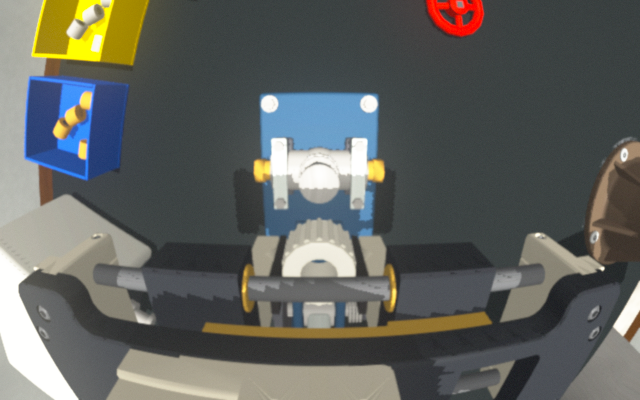

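View pics/w7z.png

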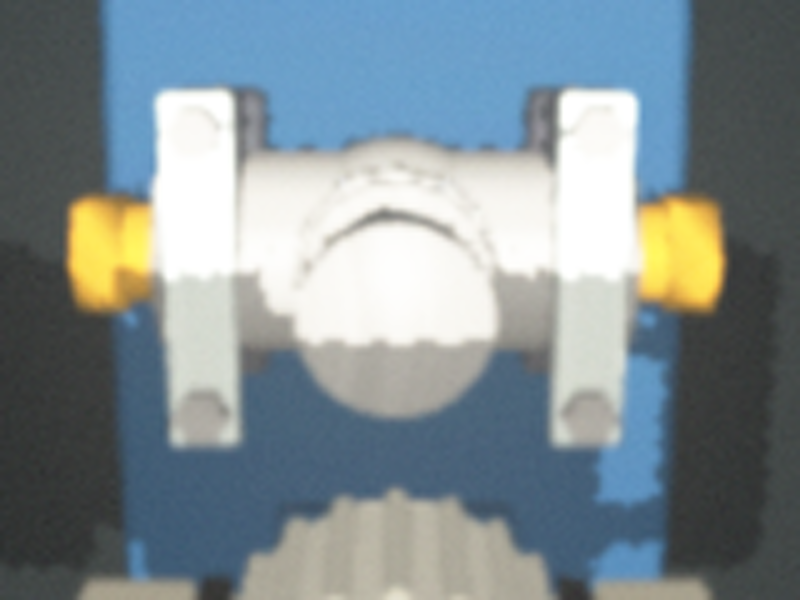

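```bash
python3 - <<'E'
from plant import ctrl
from h import *
np.set_printoptions(precision=4,suppress=True)
L=[(330,-23,-505,-1.514),(-14,150,8,0),(.5,97,0,0),(-8,-247,-240,0),(-60,0,0,0),(120,0,0,0),(-67,60,-50,-.013)]
c=campose(ctrl,'wrist',cmd(L));P=atz(c,(319.3,183.6),.095);print(P)
print(plan(cmd(L),(P[0],P[1],.112),194.72))
# spacer reference in same view: grasp view c3 bore
E
```

```text
[0.5474 0.0866 0.095 ]
(array([ 0.3, 78. , 14.1]), np.float64(0.0001))
```

```bash
python3 -m crank '[[[1,0,20,5,0],[1,0,50,12,0],[1,0,70,14,0],[1,0,78,14,0],[1,0,78,14,0],[1,0,78,14,0]]]'
python3 - <<'E'
from plant import ctrl
from h import *
np.set_printoptions(precision=4,suppress=True)
rd(ctrl)
im=ctrl.snapshot('wrist'); save(im,'w8z.png',(220,140,420,300),4)
im=ctrl.snapshot('scene'); save(im,'s8z.png',(260,160,380,280),5)
s=campose(ctrl,'scene')
print(proj(s,(.5474,.0866,.098)),proj(s,(.5474,.0866,.109)),proj(s,(.5474,.0866,.139)))
E
```

```text
clock: 9.5
tool_pos: [0.5483, 0.0874, 0.1127]
orientation: [-90.0, 0.1, -165.3]
force: [-0.3, -1.1, -0.3]
opening: 0.0361
t 9.5 tcp [0.5483 0.0874 0.1127] rpy [ -90.01    0.1  -165.26] F [-0.3 -1.1 -0.3] open 0.0361
[312.3013 233.9465] [312.3015 231.0501] [312.3019 222.9604]
```

View pics/w8z.png

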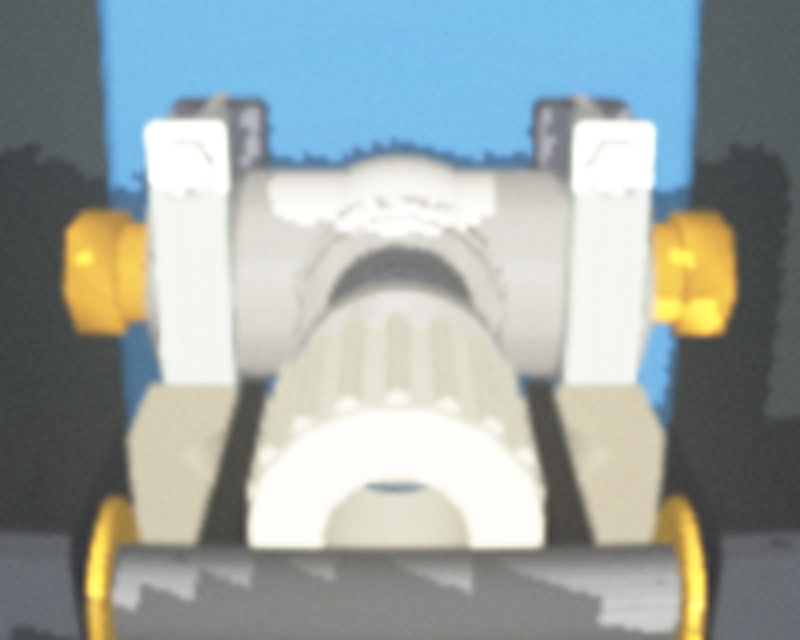

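View pics/s8z.png

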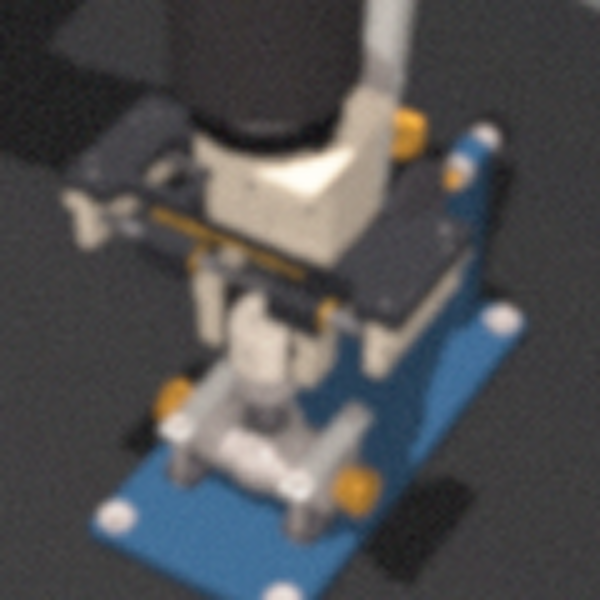

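```bash
python3 -m crank '[[[1,0,4,0,0],[1,0,8,0,0],[1,0,10,0,0],[1,0,11,0,0],[1,0,11.5,0,0],[1,0,11.5,0,0],[1,0,11.5,0,0]]]'; python3 -m crank '[[[1,0,0.5,0,0],[1,0,0.5,0,0],[1,0,0.5,0,0]]]'
```

```text
clock: 10.48
tool_pos: [0.5477, 0.0872, 0.1002]
orientation: [-90.0, 0.0, -165.3]
force: [-0.2, 0.5, -1.3]
opening: 0.0361
clock: 10.85
tool_pos: [0.5477, 0.0871, 0.0997]
orientation: [-90.0, 0.0, -165.3]
force: [-0.4, 0.3, 1.9]
opening: 0.0364
```

```bash
python3 -m crank '[[[1,0,0.6,0,0],[1,0,0.6,0,0],[1,0,0.6,0,0]]]'
```

```text
clock: 11.22
tool_pos: [0.5477, 0.0871, 0.0994]
orientation: [-90.0, 0.0, -165.3]
force: [-1.5, -0.3, 5.9]
opening: 0.0363
```

```bash
python3 -m crank '[[[0.12,0,0,0,0],[0.05,0,0,0,0],[-0.05,0,0,0,0],[-0.15,0,0,0,0],[-0.3,0,0,0,0],[-0.3,0,0,0,0],[-0.3,0,0,0,0]]]'
python3 - <<'E'
from plant import ctrl
from h import *
rd(ctrl)
im=ctrl.snapshot('wrist'); save(im,'w9z.png',(220,140,420,300),4)
im=ctrl.snapshot('scene'); save(im,'s9z.png',(260,160,380,280),5)
E
```

```text
clock: 12.1
tool_pos: [0.5476, 0.0871, 0.099]
orientation: [-90.0, 0.0, -165.3]
force: [-0.1, -0.7, 0.1]
opening: 0.0568
t 12.1 tcp [0.5476 0.0871 0.099 ] rpy [ -90.      0.   -165.28] F [-0.1 -0.7  0.1] open 0.0568
```

View pics/w9z.png

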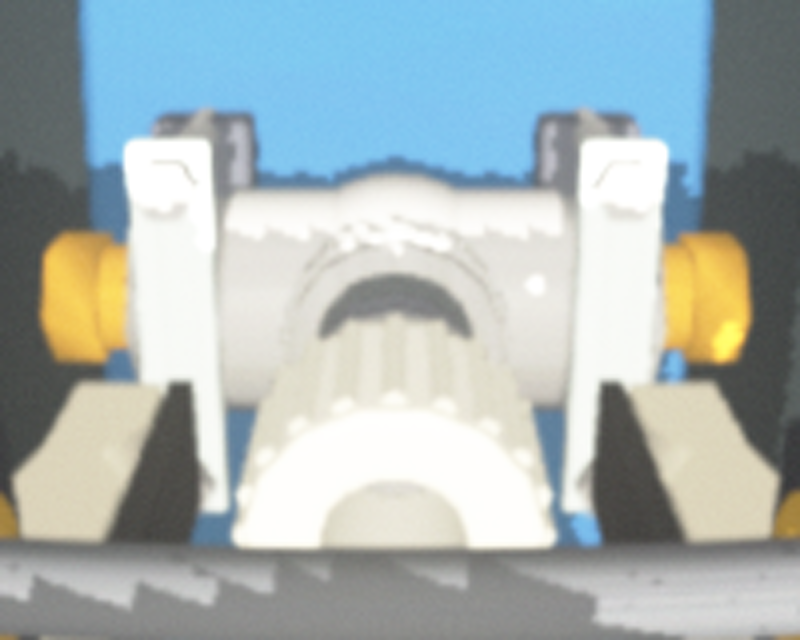

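View pics/s9z.png

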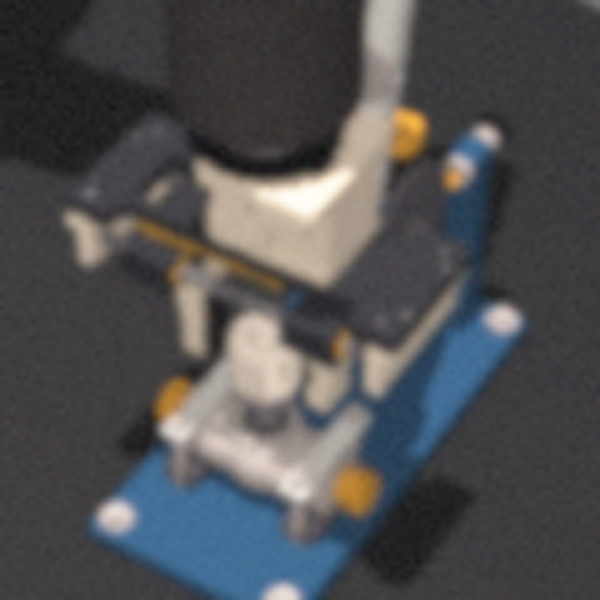

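```bash
python3 -m crank '[[[-0.3,0,-5,0,0],[-0.3,0,-18,0,0],[-0.3,0,-40,0,0],[-0.3,0,-75,0,0],[-0.3,0,-115,10,0],[-0.3,0,-150,20,0],[-0.3,0,-160,20,0],[-0.3,0,-160,20,0]]]'
python3 - <<'E'
from plant import ctrl
from h import *
rd(ctrl)
im=ctrl.snapshot('wrist'); save(im,'w10z.png',(220,100,420,260),4)
im=ctrl.snapshot('scene'); save(im,'s10z.png',(260,110,380,280),4)
for k in ("spacer_center","grip_center"): print(k,[(np.round(d['extent'],1),round(d['confidence'],2)) for d in ctrl.find_in('scene',k)])
L=[(330,-23,-505,-1.514),(-14,150,8,0),(.5,97,0,0),(-8,-247,-240,0),(-60,0,0,0),(120,0,0,0),(-67,60,-50,-.013),(0,78,14,0),(0,11.5,0,0),(0,.5,0,0),(0,.6,0,0),(0,-160,20,0)]
c=campose(ctrl,'wrist',cmd(L));print(cmd(L),proj(c,(.5474,.0866,.127)))
E
```

```text
clock: 13.2
tool_pos: [0.5528, 0.0679, 0.2599]
orientation: [-90.0, 0.1, -165.3]
force: [-0.5, -0.1, -0.4]
opening: 0.0573
t 13.2 tcp [0.5528 0.0679 0.2599] rpy [-9.0030e+01  1.1000e-01 -1.6529e+02] F [-0.5 -0.1 -0.4] open 0.0573
spacer_center [(array([305.7, 221.6,  15.8,  20.3]), 0.71), (array([328.9, 135. ,  22.3,  85.1]), 0.66)]
grip_center []
{'tool_pos': array([0.55272839, 0.06745177, 0.2594    ]), 'orientation': array([-90.        ,   0.        , 194.72465532])} [319.1895093  206.85936637]
```

View pics/w10z.png

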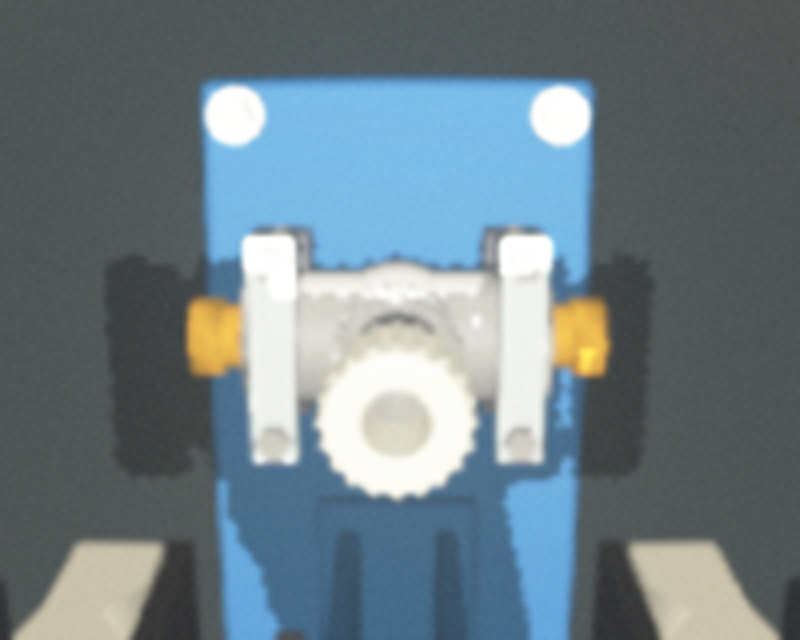

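View pics/s10z.png

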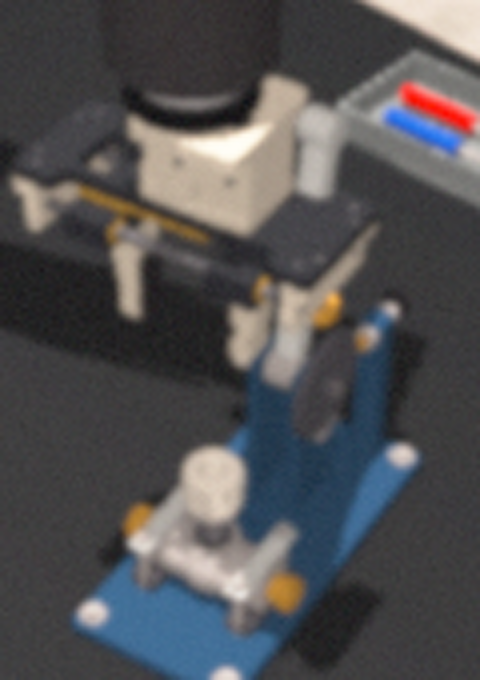

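```bash
python3 -m crank '[[[-0.3,0,-40,0,0],[-0.6,0,-90,0,0],[-1,5,-140,-5,0.15],[-1,15,-160,-30,0.33],[-1,25,-160,-60,0.5],[-1,35,-160,-85,0.68],[-1,45,-160,-110,0.86],[-1,55,-160,-130,1.04],[-1,60,-160,-146,1.22],[-1,60,-160,-146,1.4],[-1,60,-160,-146,1.57],[-1,60,-160,-146,1.57]]]'
python3 -m crank '[[[-1,0,0,0,0],[-1,0,0,0,0]]]'
cat >> h.py <<'E'
L=[(330,-23,-505,-1.514),(-14,150,8,0),(.5,97,0,0),(-8,-247,-240,0),(-60,0,0,0),(120,0,0,0),(-67,60,-50,-.013),(0,78,14,0),(0,11.5,0,0),(0,.5,0,0),(0,.6,0,0),(0,-160,20,0),(60,-160,-146,1.57)]
E
python3 - <<'E'
from plant import ctrl
from h import *
o=rd(ctrl);print(o['joint_pos'])
im=ctrl.snapshot('wrist'); save(im,'w11.png');save(im,'w11z.png',(240,130,400,250),5)
for k in ("spacer_center","grip_center"): print(k,[(np.round(d['extent'],1),round(d['confidence'],2)) for d in ctrl.find_in('wrist',k)])
im=ctrl.snapshot('scene'); save(im,'s11.png')
c=campose(ctrl,'wrist',cmd(L));print(cmd(L),proj(c,(.4573,.1934,.318)))
E
```

```text
clock: 14.9
tool_pos: [0.4574, 0.1939, 0.4181]
orientation: [-89.9, 0.0, 104.9]
force: [0.1, 0.1, -0.8]
opening: 0.0876
clock: 15.15
tool_pos: [0.4576, 0.1937, 0.4187]
orientation: [-90.0, 0.0, 104.9]
force: [0.6, 0.7, 0.1]
opening: 0.0876
t 15.15 tcp [0.4576 0.1937 0.4187] rpy [-8.9980e+01  1.0000e-02  1.0489e+02] F [0.6 0.7 0.1] open 0.0876
[ 4.56503977e+01 -4.82384381e-01 -9.26412044e-01  1.11356499e-03
 -8.95794719e+01 -1.20762418e+02]
spacer_center [(array([224.6, 182.3,  29.4,  28.4]), 0.73), (array([150. , 172.9,  11.2,  12.1]), 0.61), (array([143.9, 144.8,  15.1,  11. ]), 0.45)]
grip_center [(array([305.5, 161. ,  27.4,  76.4]), 0.84)]
{'tool_pos': array([0.45758946, 0.19340645, 0.4194    ]), 'orientation': array([-90.        ,   0.        , 104.77028148])} [318.9521401  196.30996779]
```

View pics/w11.png

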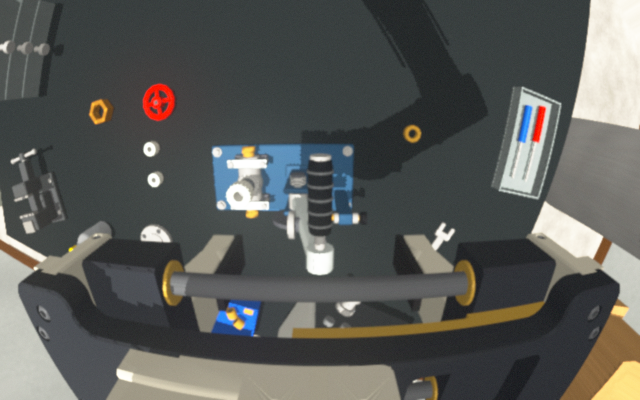

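View pics/s11.png

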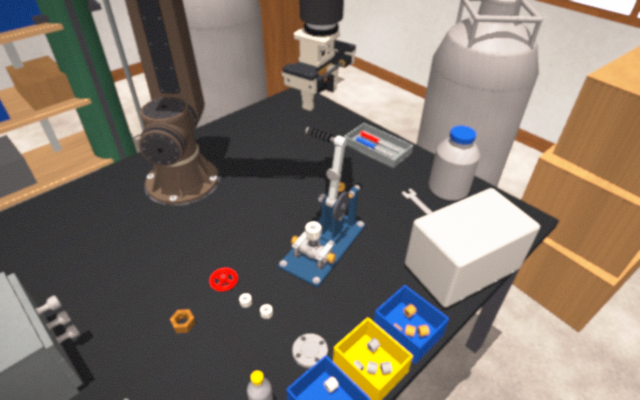

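```bash
python3 -m crank '[[[-1,0,20,0,0],[-1,0,55,0,0],[-0.6,0,85,0,0],[-0.4,0,107,0,0],[-0.2,0,120,0,0],[-0.2,0,120,0,0],[0.2,0,120,0,0],[0.5,0,120,0,0],[1,0,120,0,0],[1,0,120,0,0],[1,0,120,0,0],[1,0,120,0,0]]]'
echo 'L.append((0,120,0,0))' >> h.py
python3 - <<'E'
from plant import ctrl
from h import *
o=rd(ctrl)
im=ctrl.snapshot('wrist'); save(im,'w12.png')
im=ctrl.snapshot('scene'); save(im,'s12z.png',(260,80,400,280),3)
print(cmd(L))
E
```

```text
clock: 16.85
tool_pos: [0.4576, 0.1941, 0.2992]
orientation: [-90.0, -0.0, 104.8]
force: [-2.5, 2.5, 2.7]
opening: 0.0199
t 16.85 tcp [0.4576 0.1941 0.2992] rpy [-9.0030e+01 -3.0000e-02  1.0478e+02] F [-2.5  2.5  2.7] open 0.0199
{'tool_pos': array([0.45758946, 0.19340645, 0.2994    ]), 'orientation': array([-90.        ,   0.        , 104.77028148])}
```

View pics/w12.png

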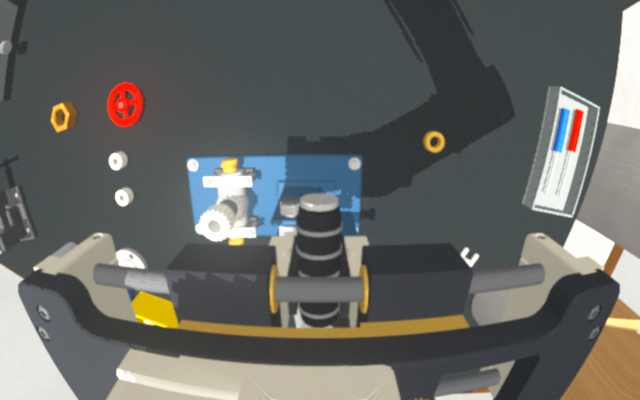

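View pics/s12z.png

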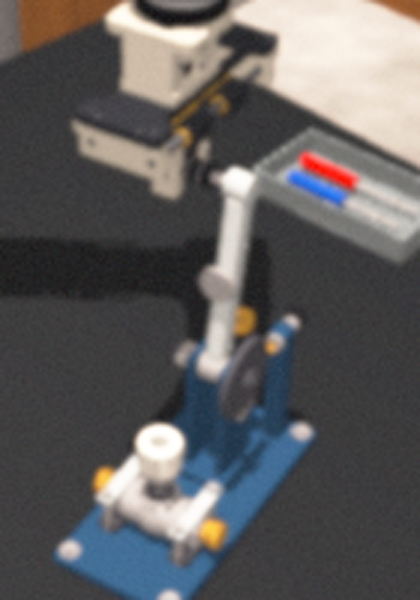

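```bash
python3 -c "
import numpy as np
for q in np.r_[np.arange(.1,1.5,.13),1.3,1.4,1.5,1.55,1.6,1.62,1.64,1.66,1.68,1.7,1.72,1.745,1.755,1.765]:
  a=1.745-q; print(round(q,3),round(-180*np.cos(a)-31.2,1),round(177.3-180*np.sin(a),1))
"
```

```text
0.1 -17.9 -2.2
0.23 -41.2 -2.4
0.36 -64.5 0.4
0.49 -87.1 6.2
0.62 -108.8 14.9
0.75 -129.2 26.3
0.88 -148.0 40.3
1.01 -164.7 56.6
1.14 -179.3 74.9
1.27 -191.3 95.0
1.4 -200.6 116.4
1.3 -193.7 99.8
1.4 -200.6 116.4
1.5 -205.8 133.6
1.55 -207.8 142.4
1.6 -209.3 151.3
1.62 -209.8 154.9
1.64 -210.2 158.4
1.66 -210.6 162.0
1.68 -210.8 165.6
1.7 -211.0 169.2
1.72 -211.1 172.8
1.745 -211.2 177.3
1.755 -211.2 179.1
1.765 -211.2 180.9
```

```bash
python3 -m crank '[[[1,-8,-1.2,0,0],[1,-18,-2.2,0,0],[1,-30,-2.5,0,0],[1,-41,-2.4,0,0],[1,-41,-2.4,0,0]]]'
echo 'L.append((-41,-2.4,0,0))' >> h.py
python3 - <<'E'
from plant import ctrl
from h import *
o=rd(ctrl);print(cmd(L)['tool_pos'])
im=ctrl.snapshot('scene'); save(im,'s13z.png',(260,80,400,280),3)
E
```

```text
clock: 17.58
tool_pos: [0.4683, 0.1531, 0.3015]
orientation: [-90.0, 0.0, 104.7]
force: [-1.1, 2.1, 4.0]
opening: 0.0202
t 17.57 tcp [0.4683 0.1531 0.3015] rpy [-9.0010e+01  1.0000e-02  1.0469e+02] F [-1.1  2.1  4. ] open 0.0202
[0.46804217 0.15376127 0.3018    ]
```

View pics/s13z.png

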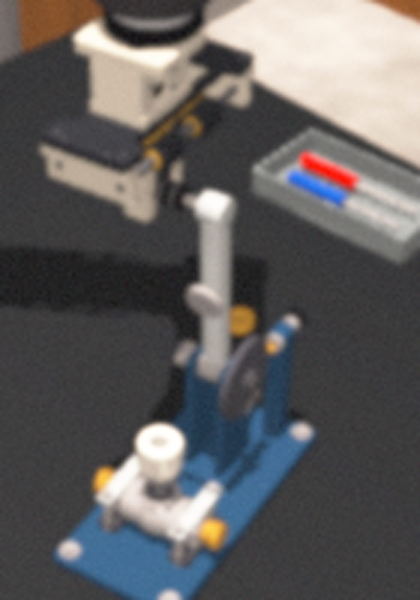

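```bash
python3 -m crank '[[[1,-10,0.8,0,0],[1,-23.5,2.8,0,0],[1,-46.1,8.6,0,0],[1,-67.8,17.3,0,0],[1,-88.2,28.7,0,0],[1,-107,42.7,0,0],[1,-123.7,59,0,0],[1,-138.3,77.3,0,0],[1,-145,88,0,0],[1,-150.3,97.4,0,0],[1,-150.3,97.4,0,0],[1,-150.3,97.4,0,0]]]'
echo 'L.append((-150.3,97.4,0,0))' >> h.py
python3 - <<'E'
from plant import ctrl
from h import *
o=rd(ctrl);print(cmd(L)['tool_pos'])
im=ctrl.snapshot('scene'); save(im,'s14z.png',(240,120,400,280),4)
im=ctrl.snapshot('wrist'); save(im,'w14.png')
E
```

```text
clock: 19.12
tool_pos: [0.5061, 0.009, 0.2036]
orientation: [-90.0, -0.0, 104.8]
force: [-1.8, 6.2, -0.3]
opening: 0.0204
t 19.12 tcp [0.5061 0.009  0.2036] rpy [-8.9960e+01 -3.0000e-02  1.0476e+02] F [-1.8  6.2 -0.3] open 0.0204
[0.50636029 0.00842782 0.2044    ]
```

View pics/s14z.png

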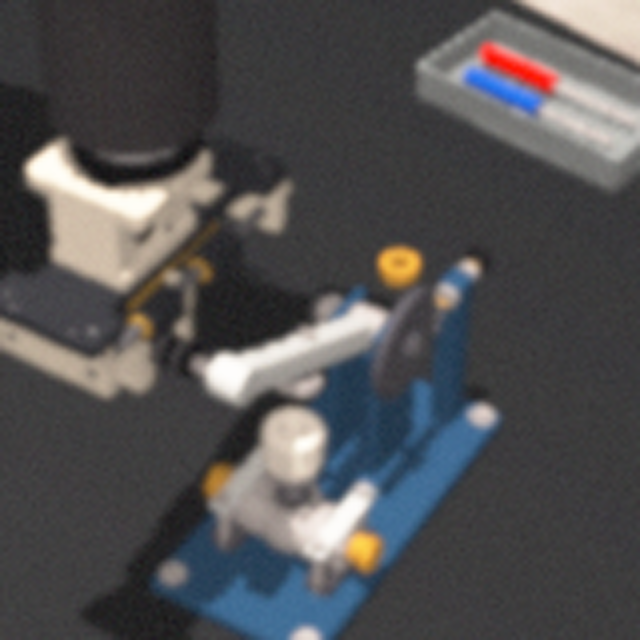

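View pics/w14.png

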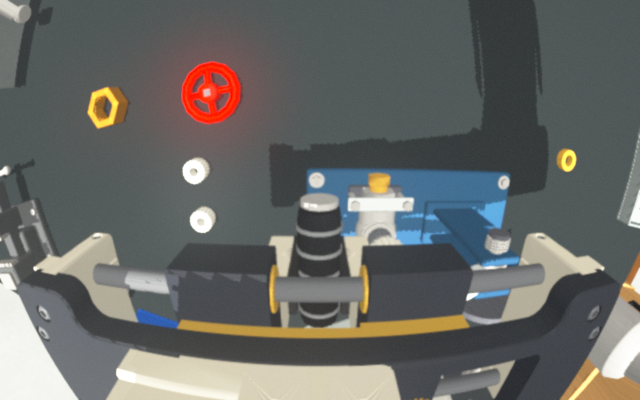

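```bash
python3 -m crank '[[[1,-5,10.5,0,0],[1,-9.3,21.4,0,0],[1,-12.2,30,0,0],[1,-14.5,38.6,0,0],[1,-16.5,47.4,0,0],[1,-17.3,52,0,0],[1,-18,56.3,0,0],[1,-18,56.3,0,0],[1,-18,56.3,0,0]]]'
echo 'L.append((-18,56.3,0,0))' >> h.py
python3 - <<'E'
from plant import ctrl
from h import *
o=rd(ctrl);print(cmd(L)['tool_pos'])
im=ctrl.snapshot('scene'); save(im,'s15z.png',(240,160,400,280),5)
E
```

```text
clock: 20.35
tool_pos: [0.5106, -0.0081, 0.1478]
orientation: [-90.0, -0.0, 104.8]
force: [-2.6, 6.5, 4.6]
opening: 0.0203
t 20.35 tcp [ 0.5106 -0.0081  0.1478] rpy [-8.9980e+01 -3.0000e-02  1.0478e+02] F [-2.6  6.5  4.6] open 0.0203
[ 0.51094929 -0.00897739  0.1481    ]
```

View pics/s15z.png

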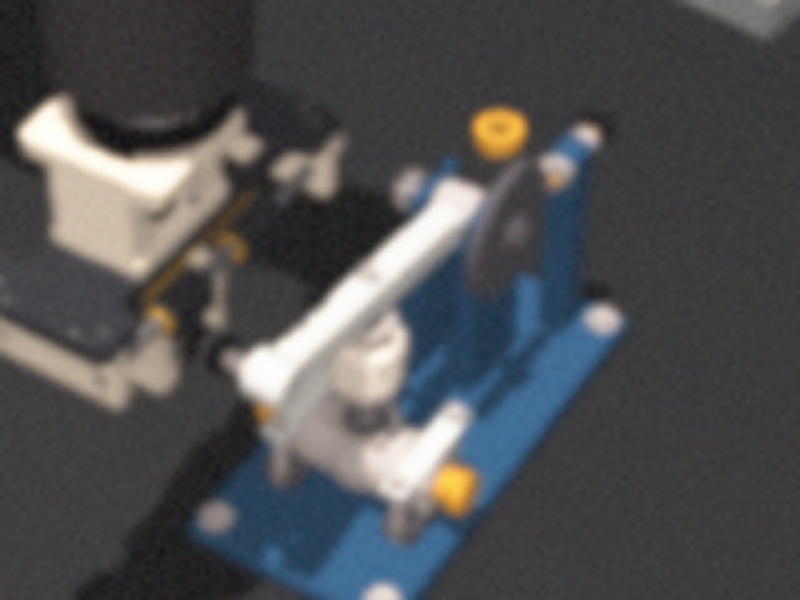

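```bash
python3 -m crank '[[[1,0.2,2,0,0],[1,0.2,4,0,0],[1,0.2,6,0,0],[1,0.2,8,0,0],[1,0.2,9.5,0,0],[1,0,11,0,0],[1,0,12.5,0,0],[1,0,14,0,0],[1,0,14,0,0]]]'
echo 'L.append((0,14,0,0))' >> h.py
python3 - <<'E'
from plant import ctrl
from h import *
o=rd(ctrl);print(cmd(L)['tool_pos'])
im=ctrl.snapshot('scene'); save(im,'s16z.png',(240,160,400,280),5)
E
```

```text
clock: 21.52
tool_pos: [0.5109, -0.0094, 0.134]
orientation: [-90.0, 0.1, 104.8]
force: [-1.3, -2.3, 7.9]
opening: 0.0199
t 21.52 tcp [ 0.5109 -0.0094  0.134 ] rpy [-8.9980e+01  6.0000e-02  1.0478e+02] F [-1.3 -2.3  7.9] open 0.0199
[ 0.51094929 -0.00897739  0.1341    ]
```

View pics/s16z.png

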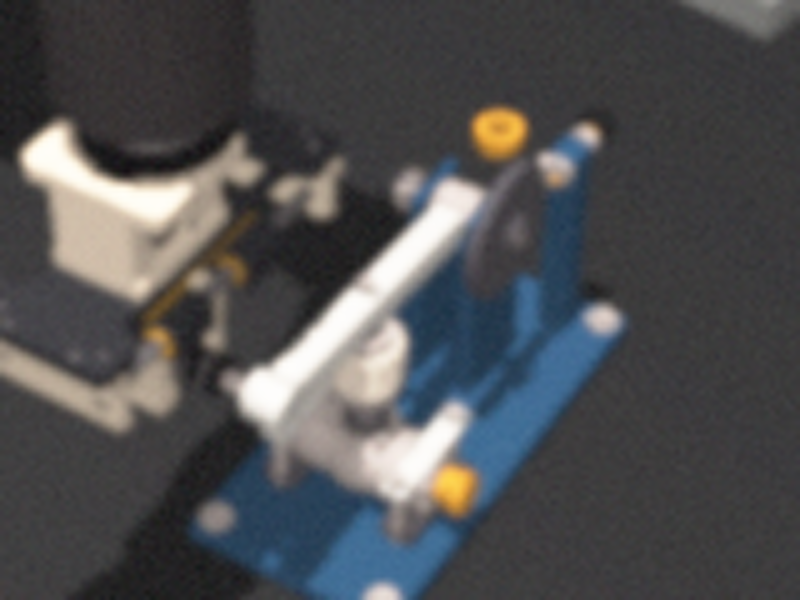

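```bash
python3 -m crank '[[[1,0,1.5,0,0],[1,0,3,0,0],[1,0,4.5,0,0],[1,0,6,0,0],[1,0,7.5,0,0],[1,0,9,0,0],[1,0,10.5,0,0],[1,0,12,0,0],[1,0,12,0,0],[1,0,12,0,0]]]'
echo 'L.append((0,12,0,0))' >> h.py
python3 - <<'E'
from plant import ctrl
from h import *
o=rd(ctrl);print(cmd(L)['tool_pos'])
im=ctrl.snapshot('scene'); save(im,'s17z.png',(240,160,400,280),5)
im=ctrl.snapshot('wrist'); save(im,'w17z.png',(220,150,420,300),4);save(im,'w17.png')
im=ctrl.snapshot('top'); save(im,'t17z.png',(190,160,390,280),4)
E
```

```text
clock: 22.82
tool_pos: [0.5111, -0.0097, 0.1224]
orientation: [-90.0, 0.1, 104.8]
force: [-2.2, -6.2, 11.1]
opening: 0.02
t 22.82 tcp [ 0.5111 -0.0097  0.1224] rpy [-8.9990e+01  9.0000e-02  1.0479e+02] F [-2.2 -6.2 11.1] open 0.02
[ 0.51094929 -0.00897739  0.1221    ]
```

View pics/s17z.png

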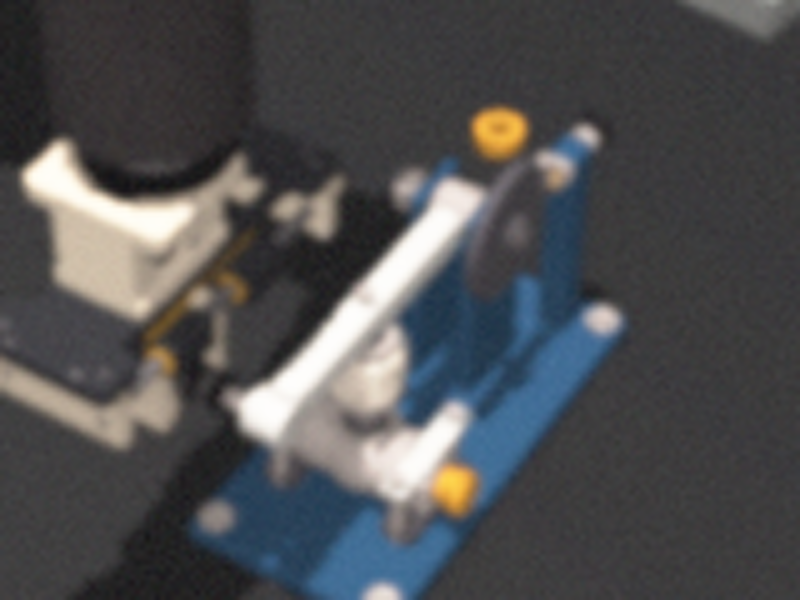

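View pics/w17.png

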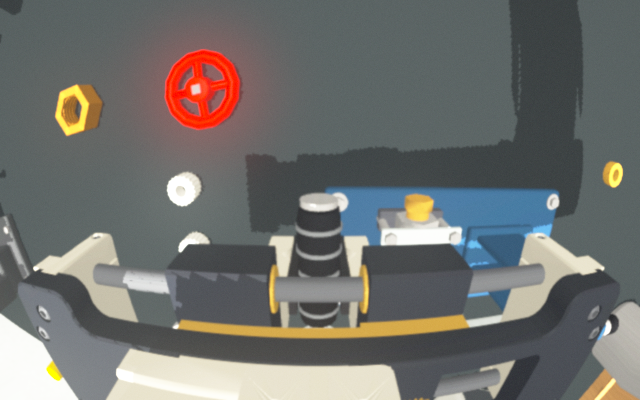

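```bash
python3 - <<'E'
from plant import ctrl
from h import *
np.set_printoptions(precision=2,suppress=True)
s=campose(ctrl,'scene');piv=np.array([.5232,.1785,.141]);w=np.radians(14.75)
Rz=Rr.from_euler('z',14.75,degrees=True).as_matrix()
import cv2
im=ctrl.snapshot('scene')
K=5;x0,y0=240,160
for q,col in((1.68,(255,0,0)),(1.745,(0,255,0)),(1.81,(0,0,255))):
    a=1.745-q
    def pt(x,y,z): # arm frame
        return piv+Rz@np.array([x,y*np.cos(a)+z*np.sin(a),-y*np.sin(a)+z*np.cos(a)])
    # grip end, top edges
    print(q,'grip outer end',proj(s,pt(-.093,-.18,0)),'cap top',proj(s,pt(0,-.172,.011)),'piv',proj(s,pt(0,0,.011)))
big=cv2.resize(im[160:280,240:400],None,fx=5,fy=5,interpolation=cv2.INTER_CUBIC)
for q,col in((1.68,(255,0,0)),(1.745,(0,255,0)),(1.81,(0,0,255))):
    a=1.745-q
    P=[proj(s,piv+Rz@np.array([x,y*np.cos(a)+z*np.sin(a),-y*np.sin(a)+z*np.cos(a)])) for x,y,z in((.009,-.172,.011),(.009,-.02,.011),(-.009,-.02,.011),(-.009,-.172,.011))]
    pts=((np.array(P)-[240,160]+.5)*5-.5).astype(np.int32)
    cv2.polylines(big,[pts],True,col,1)
for z,r in((.119,.019),(.089,.019)):
    pts=np.array([(proj(s,np.array([.5474+r*np.cos(t),.0866+r*np.sin(t),z]))-[240,160]+.5)*5-.5 for t in np.linspace(0,6.28,40)]).astype(np.int32)
    cv2.polylines(big,[pts],True,(255,0,255),1)
cv2.imwrite('pics/s18.png',big[:,:,::-1])
rd(ctrl)
E
```

```text
1.68 grip outer end [263.1  225.21] cap top [295.58 234.59] piv [331.35 198.31]
1.745 grip outer end [263.35 228.55] cap top [295.45 238.  ] piv [331.21 198.45]
1.81 grip outer end [263.78 231.66] cap top [295.48 241.2 ] piv [331.08 198.61]
t 23.02 tcp [ 0.51 -0.01  0.12] rpy [-90.     0.09 104.79] F [-2.  -4.4 10.5] open 0.0201
```

View pics/s18.png

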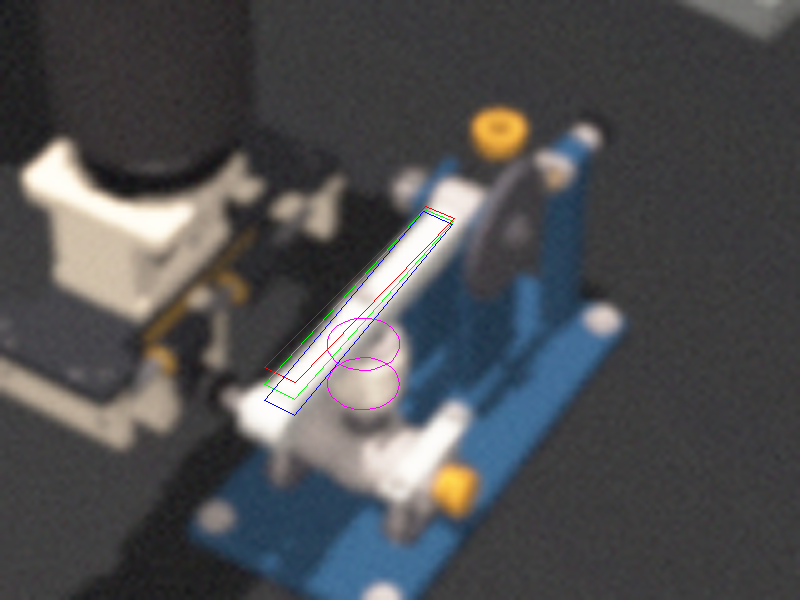

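View pics/t17z.png

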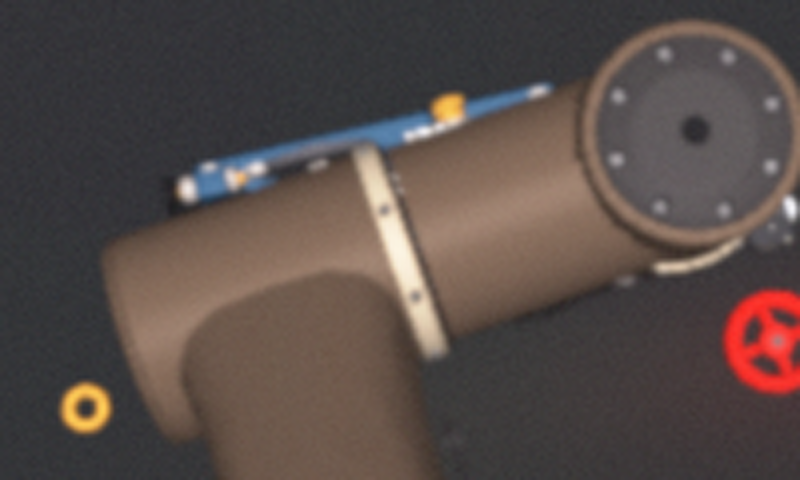

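```bash
python3 - <<'E'
from h import *
im=cv2.imread('pics/s17z.png');g=im.min(axis=2).astype(float)
# left edge of lever per row (zoom 5), rows 225..375
import numpy as np
xs=[];ys=[]
for y in range(215,370,3):
    r=g[y,200:480]
    # steepest rise left of bright
    j=np.argmax(r>185) 
    k=j+0
    while k>0 and r[k]>115:k-=1
    xs.append(200+k);ys.append(y)
p=np.polyfit(ys,xs,1);res=np.polyval(p,ys)-xs
m=abs(res)<6;p=np.polyfit(np.array(ys)[m],np.array(xs)[m],1);print('img dx/dy',p,m.sum(),len(m),np.round(xs,0)[:10])
from plant import ctrl
s=campose(ctrl,'scene');piv=np.array([.5232,.1785,.141])
Rz=Rr.from_euler('z',14.75,degrees=True).as_matrix()
for yaw in (14.25,14.75,15.25):
  Rz=Rr.from_euler('z',yaw,degrees=True).as_matrix()
  for q in(1.68,1.70,1.72,1.745,1.77,1.81):
    a=1.745-q
    A,B=[proj(s,piv+Rz@np.array([x,y*np.cos(a)+z*np.sin(a),-y*np.sin(a)+z*np.cos(a)])) for x,y,z in((-.009,-.15,.011),(-.009,-.03,.011))]
    print(yaw,q,(A[0]-B[0])/(A[1]-B[1]))
E
```

```text
img dx/dy [ -0.88800194 609.17948718] 52 52 [419 416 413 411 408 406 402 400 397 394]
14.25 1.68 -1.018649316984769
14.25 1.7 -0.990494473961579
14.25 1.72 -0.9639528111737428
14.25 1.745 -0.9328107817001595
14.25 1.77 -0.9036881259729674
14.25 1.81 -0.8607457611525213
14.75 1.68 -0.9978561403922321
14.75 1.7 -0.9704600551021336
14.75 1.72 -0.9446248148329597
14.75 1.745 -0.9143006790656781
14.75 1.77 -0.8859321576822657
14.75 1.81 -0.8440828687909449
15.25 1.68 -0.9773219605072564
15.25 1.7 -0.9506661492458502
15.25 1.72 -0.9255205983994822
15.25 1.745 -0.8959955680744055
15.25 1.77 -0.8683644262450695
15.25 1.81 -0.8275849230389168
```

```bash
python3 - <<'E'
from h import *
for f in('s14z','s15z','s16z','s17z'):
    im=cv2.imread(f'pics/{f}.png');g=im.min(axis=2).astype(float)
    if f=='s14z': continue
    xs=[];ys=[]
    for y in range(215,360,3):
        r=g[y,200:480];k=np.argmax(r>185)
        while k>0 and r[k]>115:k-=1
        xs.append(200+k);ys.append(y)
    p=np.polyfit(ys,xs,1);r=np.polyval(p,ys)-xs;m=abs(r)<5
    p=np.polyfit(np.array(ys)[m],np.array(xs)[m],1);print(f,p[0],m.sum())
from plant import ctrl
s=campose(ctrl,'scene');piv=np.array([.5232,.1785,.141]);Rz=Rr.from_euler('z',14.75,degrees=True).as_matrix()
for q in(1.6,1.678,1.745):
    a=1.745-q
    A,B=[proj(s,piv+Rz@np.array([x,y*np.cos(a)+z*np.sin(a),-y*np.sin(a)+z*np.cos(a)])) for x,y,z in((-.009,-.15,.011),(-.009,-.03,.011))]
    print(q,(A[0]-B[0])/(A[1]-B[1]))
E
```

```text
s15z -1.116402116402114 27
s16z -0.9799999999999993 49
s17z -0.8860544217687067 49
1.6 -1.1268586896164838
1.678 -1.0006879400917745
1.745 -0.9143006790656781
```

```bash
python3 -m crank '[[[1,0,0,0,0],[1,0,0,0,0],[1,0,0,0,0],[1,0,0,0,0]]]'
python3 - <<'E'
from plant import ctrl
from h import *
rd(ctrl)
im=ctrl.snapshot('scene'); save(im,'s19.png')
a=cv2.imread('pics/s17z.png').astype(int);save(im,'s19z.png',(240,160,400,280),5);b=cv2.imread('pics/s19z.png').astype(int)
print('diff',abs(a-b).mean(),abs(a-b).max())
E
```

```text
clock: 23.52
tool_pos: [0.5111, -0.0097, 0.1224]
orientation: [-90.0, 0.1, 104.8]
force: [-2.1, -4.6, 10.3]
opening: 0.0202
t 23.52 tcp [ 0.5111 -0.0097  0.1224] rpy [-8.9990e+01  9.0000e-02  1.0479e+02] F [-2.1 -4.6 10.3] open 0.0202
diff 1.9740222222222221 20
```

View pics/s19.png

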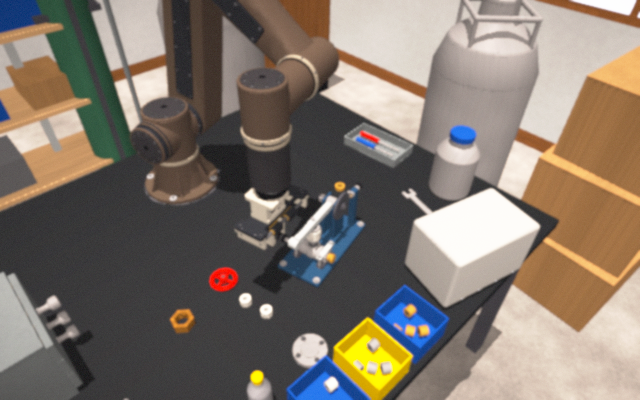

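```bash
python3 -m crank '[[[1,-0.5,0.5,0,0],[1,-0.5,0.8,0,0],[1,-0.5,0.8,0,0],[1,-0.5,0.8,0,0]]]'
python3 - <<'E'
from plant import ctrl
from h import *
rd(ctrl)
im=ctrl.snapshot('scene'); save(im,'s20z.png',(240,160,400,280),5)
E
```

```text
clock: 24.08
tool_pos: [0.5111, -0.0098, 0.1215]
orientation: [-90.0, 0.1, 104.8]
force: [-3.4, -2.4, 10.4]
opening: 0.02
t 24.07 tcp [ 0.5111 -0.0098  0.1215] rpy [-8.9990e+01  6.0000e-02  1.0479e+02] F [-3.4 -2.4 10.4] open 0.02
```

View pics/s20z.png

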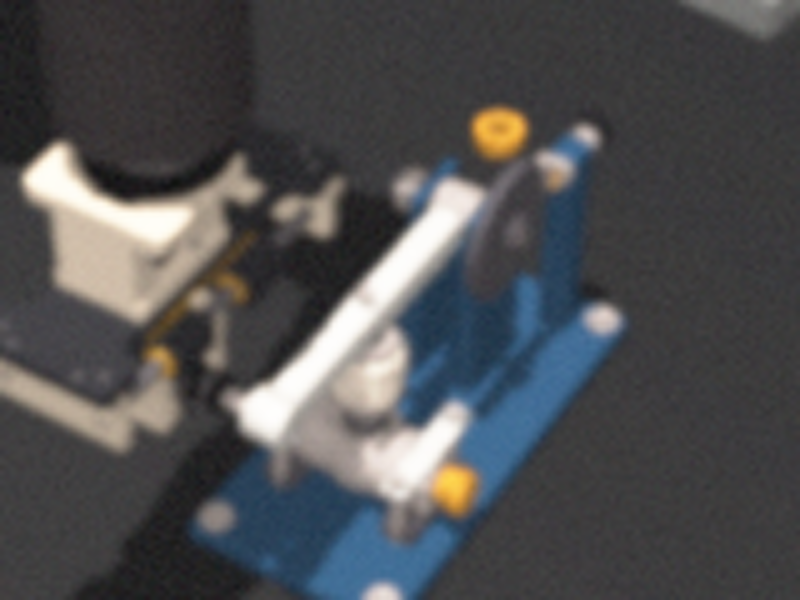

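The spacer is standing square under the foot and the arm is level on it. I'm handing the job in now.

```bash
python3 -c "
from plant import ctrl
print(ctrl.close_job())"
```

```text
the job is handed in; nothing more can be done
None
```

I stood the large ribbed spacer on the dome and let go. Then I led the tensioner arm down onto it, past the last click to level. I handed the job in at about 24 s with the gripper still holding the arm down.

- **Spacer on the dome:** after letting go, the wrist picture put it within about 1 mm of where it should sit. In the later scene pictures it stayed upright under the foot, though the lever hides part of it there.
- **Arm level:** the checks disagree slightly:
  - Height: the gripper puts the arm at about 1.75 rad.
  - Force: the wrist reads about 10.4 N upward, against the roughly 11 N stated for level.
  - Picture: the lever's slope in the scene picture, taken 0.8 mm higher, gave about 1.77 rad, though a small error in the stand's yaw shifts that figure.
  - All three mean the arm is past the last click and short of the stop.
- **Sideways load:** about 4 N remains on the grip, probably from a small error in my path round the pin.
- **Other items:** the last full scene picture showed no movement of anything else on the bench.

I did not read the clamp angle or spindle travel directly.

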